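# Turn the row of pipe fittings round into the red tray

## Task

Move the four pipe fittings from the wooden stand into the red divided tray, one to a compartment, in reverse order, so that the fitter on the far side of the bench reads the row the right way round: seen from the robot, the fitting at the left end of the stand goes into the compartment at the right end of the tray, the second from the left into the second from the right, and so on. Stand each one upright and flat on the floor of its compartment, never letting one topple, and leave the carton, the tape and the screwdriver where they lie.

Things in the scene. Friction and masses are not known exactly. Their poses are not given: they have to be found in the camera images.
- canister_mid (a point): Steel canister with a rounded shoulder and a thin copper stub on top, standing upright: 40 mm diameter body 66 mm high, 84 mm high over all, about 0.3 kg. The point is on its axis, half-way up (42 mm above its foot); z is its axis. Starts on the stand.
- valve_mid (a point): Brass valve with a square body and a small black round cap (28 mm across) on a stem: body 36 x 36 mm and 44 mm high, 66 mm high over all, about 0.28 kg. The point is on its axis, half-way up (33 mm above its foot), inside the square body; x and y are square to the body's side faces, z up. Starts on the stand.
- nipple_mid (a point): Brass double nipple: a hexagon 36 mm across flats and 28 mm high in the middle, between two round threaded ends of 29 mm diameter with a dark bore showing on top; 72 mm high over all, about 0.25 kg. The point is on its axis, half-way up (36 mm above its foot) in the middle of the hexagon; the x axis is square to two of the flats, z up. Starts on the stand.
- reducer_mid (a point): Copper pipe reducer, wide end down: 38 mm diameter for the lower 56 mm, tapering to 24 mm diameter at the top, 88 mm high, about 0.2 kg. The point is on its axis, half-way up (44 mm above its foot) on the wide part; z up. Starts on the stand.
- stand_rack: Low plywood stand, fixed: 76 (x) by 302 (y) by 12 mm, dark end strips 16 mm high. Origin under its centre, on the bench; y runs along the row, to the left seen from the robot, x away from the robot (turned up to 0.2 rad). Fittings stand on pads at y = -105, -35, 35, 105 mm, pad tops 18 mm above the bench, in an order that varies. It may be the nearer or the farther rack.
- tray: Red plastic tray, fixed, 76 (x) by 286 (y) mm: four compartments 64 x 64 mm inside, centred at x = 0, y = -105, -35, 35, 105 mm; floor 5 mm and wall tops 13 mm above the bench, walls 6 mm thick. Origin under its centre, on the bench; y runs along the row, to the left seen from the robot, x away from the robot (turned up to 0.2 rad). Empty at the start.
- pad_round: Black rubber pad, round, 50 mm across, 6 mm thick, fixed on the wooden stand. Origin at the centre of its underside, 12 mm above the bench. It marks where the canister started and stays put.
- pad_square: Black rubber pad, square, 48 mm wide, 6 mm thick, fixed on the wooden stand. Origin at the centre of its underside, 12 mm above the bench. It marks where the valve started and stays put.
- pad_hex: Black rubber pad, hexagonal, 50 mm across flats, 6 mm thick, fixed on the wooden stand. Origin at the centre of its underside, 12 mm above the bench. It marks where the nipple started and stays put.
- pad_diamond: Black rubber pad, square but set cornerwise, 46 mm to a side, 6 mm thick, fixed on the wooden stand. Origin at the centre of its underside, 12 mm above the bench. It marks where the reducer started and stays put.
- carton: Bystander: a closed cardboard carton 100 x 80 x 60 mm high beside the work on the right; origin at the centre of its underside.
- tape: Bystander: a yellow roll of tape lying flat, 100 mm across, 25 mm high, on the left; origin at the centre of its underside.
- driver: Bystander: a screwdriver lying on the bench beyond the racks; origin on its underside.
Things that resemble listed ones, but are neither listed nor needed, are in the scene too. What is shaped like the part that bears nipple_mid but blue is not meant.

How it is judged:
At the end, for the whole second after the job is handed in: Each fitting stands in its own tray compartment, in the mirrored place of its pad on the stand (left end to right end and so on): within 20 mm of the compartment's centre in x and in y, foot on the floor (height within 5 mm), upright within 0.12 rad, at rest and released (((y of pad_round in the frame of stand_rack between -0.125 and -0.085 m and y of canister_mid in the frame of tray between 0.085 and 0.125 m) or (y of pad_round in the frame of stand_rack between -0.055 and -0.015 m and y of canister_mid in the frame of tray between 0.015 and 0.055 m) or (y of pad_round in the frame of stand_rack between 0.015 and 0.055 m and y of canister_mid in the frame of tray between -0.055 and -0.015 m) or (y of pad_round in the frame of stand_rack between 0.085 and 0.125 m and y of canister_mid in the frame of tray between -0.125 and -0.085 m)) and x of canister_mid in the frame of tray between -0.02 and 0.02 m and z of canister_mid in the frame of tray between 0.042 and 0.052 m and angle between each of canister_mid, valve_mid, nipple_mid, reducer_mid's own z axis and vertical below 0.12 rad and linear speed of each of canister, valve, nipple, reducer below 0.02 m/s and ((y of pad_square in the frame of stand_rack between -0.125 and -0.085 m and y of valve_mid in the frame of tray between 0.085 and 0.125 m) or (y of pad_square in the frame of stand_rack between -0.055 and -0.015 m and y of valve_mid in the frame of tray between 0.015 and 0.055 m) or (y of pad_square in the frame of stand_rack between 0.015 and 0.055 m and y of valve_mid in the frame of tray between -0.055 and -0.015 m) or (y of pad_square in the frame of stand_rack between 0.085 and 0.125 m and y of valve_mid in the frame of tray between -0.125 and -0.085 m)) and x of valve_mid in the frame of tray between -0.02 and 0.02 m and z of valve_mid in the frame of tray between 0.033 and 0.043 m and ((y of pad_hex in the frame of stand_rack between -0.125 and -0.085 m and y of nipple_mid in the frame of tray between 0.085 and 0.125 m) or (y of pad_hex in the frame of stand_rack between -0.055 and -0.015 m and y of nipple_mid in the frame of tray between 0.015 and 0.055 m) or (y of pad_hex in the frame of stand_rack between 0.015 and 0.055 m and y of nipple_mid in the frame of tray between -0.055 and -0.015 m) or (y of pad_hex in the frame of stand_rack between 0.085 and 0.125 m and y of nipple_mid in the frame of tray between -0.125 and -0.085 m)) and x of nipple_mid in the frame of tray between -0.02 and 0.02 m and z of nipple_mid in the frame of tray between 0.036 and 0.046 m and ((y of pad_diamond in the frame of stand_rack between -0.125 and -0.085 m and y of reducer_mid in the frame of tray between 0.085 and 0.125 m) or (y of pad_diamond in the frame of stand_rack between -0.055 and -0.015 m and y of reducer_mid in the frame of tray between 0.015 and 0.055 m) or (y of pad_diamond in the frame of stand_rack between 0.015 and 0.055 m and y of reducer_mid in the frame of tray between -0.055 and -0.015 m) or (y of pad_diamond in the frame of stand_rack between 0.085 and 0.125 m and y of reducer_mid in the frame of tray between -0.125 and -0.085 m)) and x of reducer_mid in the frame of tray between -0.02 and 0.02 m and z of reducer_mid in the frame of tray between 0.044 and 0.054 m); the robot touches nothing.
It fails at once if a fitting toppled over (tilted more than 0.8 rad) (angle between any of canister_mid, valve_mid, nipple_mid, reducer_mid's own z axis and vertical above 0.8 rad).
It fails at once if the carton, the tape or the screwdriver was moved by more than 40 mm (distance of any of carton, tape, driver from where it was at the start of the episode above 0.04 m).
It also fails if it takes over 112 s, if anything falls off the work surface, if the arm or the gripper's body presses on something with over 40 N, if the wrist force passes 120 N, or if a joint passes its speed limit or range.

## Robot

A 6-joint arm with a two-finger parallel gripper is mounted at the origin on the work surface. World frame = base frame: x ahead of the robot, y to its left, z up, the work surface at z = 0. Lengths are in m, angles in rad, forces in N, time in s.
With the tool pointing down it reaches from about 0.325 to 0.9 m from the base axis. Payload 6.1 kg.
Tool frame: the origin (TCP) lies midway between the tips of the shut fingers; the grasp point (between the pads) lies 19 mm behind it; x points along the fingers, y is the direction in which the jaws open and shut, and the axes are right-handed (so a half turn about x gives the same grasp; the last joint's range is limited). The gripper opens to 85 mm and grips with 20 to 120 N. Pads are 22 mm wide; open, the fingers measure 114 mm over their backs; the gripper's body (76 mm by 85 mm) begins 54 mm behind the grasp point. The pads swing forward as they close: fully open they stand 13 mm farther back than shut.
Start: joints at [-1.467, 0.22, 1.526, -0, 1.395, -0.126], TCP at [0.142, -0.609, 0.231] pointing down, gripper open.
Joint ranges: [-2.98, 2.98], [-0.91, 2.08], [0.09, 2.57], [-1.24, 4.39], [0.2, 2.65], [-2.68, 2.68]. Speed limits (rad/s): [2.57, 2.57, 3.01, 3.14, 3.14, 3.14].

## Interface

Orientations are given as [roll, pitch, yaw] about the fixed x, y, z axes, in that order (R = Rz(yaw) Ry(pitch) Rx(roll)).
In Python, from plant import movep, move_l, set_joints, gripper_to, hold, inverse_kinematics, observe, get_image, get_calibration, Unreachable, job_done gives the robot as it stands. Calls block until the motion is done:
- movep(position, orientation): joint-space move of the TCP to a pose.
- move_l(position, feed=0.15, rotation=None, max_force=None): straight line of the TCP; rotation=None keeps the orientation; feed is the mean speed in m/s. With max_force (N) it stops when the force on the tool has changed by that much, and returns True; else False.
- set_joints(angles): joint-space move.
- gripper_to(opening, f_grip=None): finger opening in m; f_grip is the grip in N (None keeps the last); returns when the fingers have stopped.
- hold(seconds).
- inverse_kinematics(position, orientation): joint angles nearest the present ones, or None.
- observe(): the state.
- get_image(name): name is "scene" or "side" or "wrist"; returns (picture, depth): 480x640x3 uint8, red, green, blue; 480x640 float32, m along the optical axis (not along the pixel's ray), 0 where there is no reading.
- get_calibration(name): a dict with "intrinsics" (3x3 intrinsics, pixels), "dist_coeffs" ([k1, k2, p1, p2, k3] as OpenCV has them; the pictures are not rectified), "world_from_camera" (4x4, takes a point from camera to world coordinates). Camera axes: x right, y down, z forward; pixel columns grow to the right and rows downward; lengths in m; the calibration is good to about 2 mm. A picture is of the moment at which its call begins: read the wrist's pose just before it. get_calibration takes no time and is no camera call; for the wrist camera it gives the pose at the moment of the call.
A pose or a line that the arm cannot do raises Unreachable and nothing moves.
- job_done(): hands the job in, once; it reports no verdict.
The state is a dict: "time_s": time; "q": joint angles; "joint_velocities": joint speeds; "joint_torque": joint torques, N m; "eef_pos": TCP position; "tcp_rot": TCP orientation; "ft_force": force on the tool from outside, world axes, zero at the start; "torque": the same for the moment, N m; "opening": finger opening in m.
Only numpy, scipy, OpenCV 4.12 (cv2) and the standard library are available. Lean on these libraries where they do the work, as an engineer would, in place of code of your own. Each camera call takes 0.05 s, during which the arm holds its last target.

## Working session

There is one attempt and no reset: what is moved stays moved. The work goes in short steps, each a Python script; the robot and the scene stay as the last script left them, time stands still between calls to the robot, and variables do not carry over. Pictures are saved under pics/ and viewed, and the job is handed in when it is done.

```bash
ls; mkdir -p pics; python3 - <<'E'
from plant import *
import cv2
for n in ("scene","side","wrist"):
    im,d=get_image(n); cv2.imwrite(f"pics/{n}0.png",im[:,:,::-1])
    c=get_calibration(n); print(n,c["intrinsics"],c["dist_coeffs"],c["world_from_camera"],(d>0).mean())
s=observe();print(s)
E
```

```text
pics
scene [[483.05995036   0.         327.14597385]
 [  0.         483.05995036 243.76377726]
 [  0.           0.           1.        ]] [-0.07833896  0.          0.          0.          0.        ] [[-0.41452511  0.76486276 -0.49310637  1.13514915]
 [ 0.90992731  0.35680116 -0.21148338  0.2291047 ]
 [ 0.01418516 -0.53635613 -0.84387255  0.96664521]
 [ 0.          0.          0.          1.        ]] 0.9960319010416666
side [[615.63055674   0.         317.62838556]
 [  0.         615.63055674 248.17051911]
 [  0.           0.           1.        ]] [0.00874438 0.         0.         0.         0.        ] [[-0.70187066 -0.34238401  0.6246205  -0.26965911]
 [-0.71206627  0.35992944 -0.60283699  0.85040121]
 [-0.01841756 -0.86788478 -0.49642402  0.79905607]
 [ 0.          0.          0.          1.        ]] 0.995595703125
wrist [[347.84796551   0.         321.20920481]
 [  0.         347.84796551 240.20204396]
 [  0.           0.           1.        ]] [0.01850293 0.         0.         0.         0.        ] [[ 0.22819863 -0.92582846 -0.3012757   0.22018616]
 [-0.973613   -0.2175578  -0.06889355 -0.59129124]
 [-0.00176127  0.30904735 -0.95104502  0.37142961]
 [ 0.          0.          0.          1.        ]] 0.9961165364583333
{'time_s': 0.15, 'q': array([-1.46711017e+00,  2.21054422e-01,  1.52732802e+00, -6.10222008e-06,
        1.39472432e+00, -1.26082791e-01]), 'joint_velocities': array([-0.00051248, -0.00290627, -0.00082466, -0.00205759,  0.00050142,
       -0.00026095]), 'joint_torque': array([ 4.13891585e-04, -4.97486293e+01, -3.89903426e+01, -1.01850103e-04,
        7.19710108e-03,  3.35373397e-05]), 'eef_pos': array([ 0.14230175, -0.60810848,  0.23045544]), 'tcp_rot': array([-1.69291228,  1.56928221,  1.67845039]), 'ft_force': array([-0.31309894, -0.10855316,  0.15007102]), 'torque': array([ 0.00856177, -0.04639763,  0.00564898]), 'opening': 0.0854138921176653}
```

View pics/scene0.png

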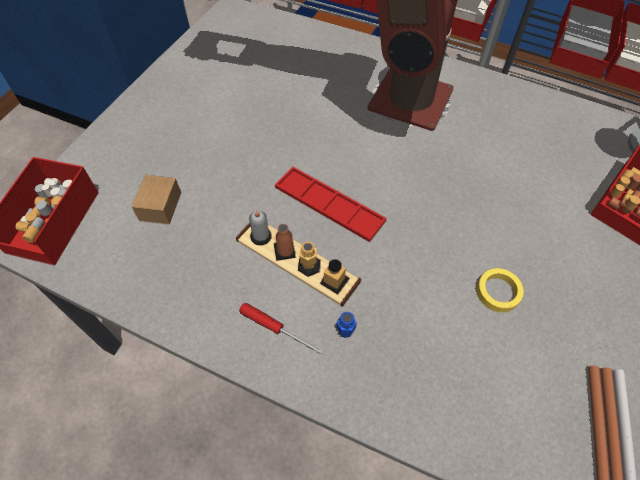

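View pics/side0.png

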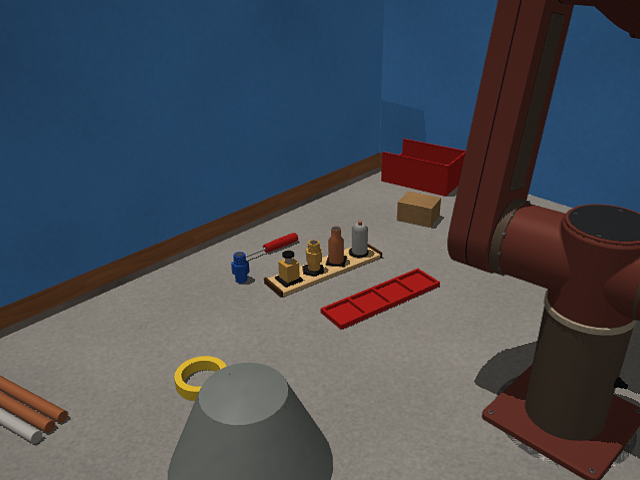

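View pics/wrist0.png

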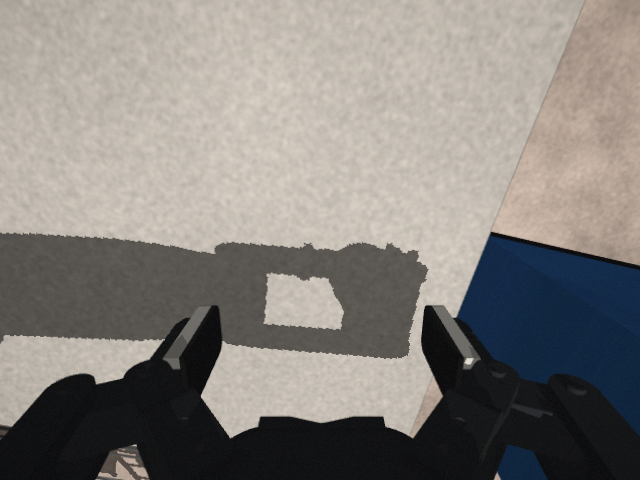

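The scene picture shows, by x pixel: canister (259), reducer (284), nipple (308) and valve (334) on the stand. The tray sits nearer the robot, around (330,203), and the blue look-alike is at (346,324). Image right is the robot's left, so the order from the left is valve, nipple, reducer, canister.

```bash
cat > h.py <<'E'
import numpy as np, cv2
from plant import *
def rays(px,c):
    u=cv2.undistortPoints(np.asarray(px,float).reshape(-1,1,2),c["intrinsics"],np.array(c["dist_coeffs"]))[:,0]
    return np.c_[u,np.ones(len(u))]
def cloud(d,c,mask):
    ys,xs=np.nonzero(mask&(d>0)); r=rays(np.c_[xs,ys],c)*d[ys,xs][:,None]
    T=c["world_from_camera"]; return r@T[:3,:3].T+T[:3,3], np.c_[xs,ys]
def plane(px,c,z):
    T=c["world_from_camera"]; r=rays(px,c)@T[:3,:3].T; t=(z-T[2,3])/r[:,2]; return T[:3,3]+r*t[:,None]
def rect(P):
    # centre, long-axis yaw wrapped near +y, sizes
    r=cv2.minAreaRect(P[:,:2].astype(np.float32)*1000); b=cv2.boxPoints(r)/1000
    e=[b[1]-b[0],b[2]-b[1]]; l=[np.linalg.norm(x) for x in e]; i=int(np.argmax(l)); a=e[i]
    if a[1]<0:a=-a
    return np.array(r[0])/1000, np.arctan2(-a[0],a[1]), l
def loc(P,c,yaw):
    R=np.array([[np.cos(yaw),-np.sin(yaw)],[np.sin(yaw),np.cos(yaw)]]); return (P-c)@R
def glob(p,c,yaw):
    R=np.array([[np.cos(yaw),-np.sin(yaw)],[np.sin(yaw),np.cos(yaw)]]); return np.asarray(c)+R@np.asarray(p)
E
python3 - <<'E'
from h import *
im,d=get_image("scene"); c=get_calibration("scene")
hsv=cv2.cvtColor(im,cv2.COLOR_RGB2HSV).astype(int); H,S,V=[hsv[...,i] for i in range(3)]
roi=np.zeros(H.shape,bool); roi[160:310,225:400]=1
red=roi&((H<5)|(H>174))&(S>180)&(V>90)
P,_=cloud(d,c,red); print("red z",np.percentile(P[:,2],[2,50,98]))
tp=P[(P[:,2]>.009)]; print("tray",rect(tp),len(tp))
yx=np.argwhere(red); hull=cv2.convexHull(yx[:,::-1].astype(np.int32))[:,0]
print("tray z13 hull",rect(plane(hull,c,.013)))
A,_=cloud(d,c,roi); 
# stand: plywood coloured
ply=roi&(H>12)&(H<30)&(S>50)&(V>140)
P,_=cloud(d,c,ply); P=P[(P[:,2]>.006)&(P[:,2]<.016)]; print("stand ply",rect(P),np.median(P[:,2]),len(P))
Q=A[(A[:,2]>.03)&(A[:,2]<.12)]
k=rect(P); 
L=loc(Q[:,:2],k[0],k[1])
print(np.percentile(L,[0,50,100],axis=0))
for y in (.105,.035,-.035,-.105):
    m=(abs(L[:,1]-y)<.03)&(abs(L[:,0])<.05)
    print(y,m.sum(),L[m].min(0),L[m].max(0),Q[m,2].max(),Q[m][Q[m,2]>Q[m,2].max()-.006][:,:2].mean(0))
E
```

```text
red z [0.00191353 0.0067257  0.02212304]
tray (array([ 0.61698669, -0.08604501]), np.float32(1.3861138), [np.float32(0.39198163), np.float32(0.28526998)]) 921
tray z13 hull (array([ 0.61646436, -0.08492856]), np.float32(1.3889053), [np.float32(0.38828143), np.float32(0.28404558)])
stand ply (array([ 0.64232349, -0.05871867]), np.float32(-0.16239266), [np.float32(0.07877881), np.float32(0.29291686)]) 0.012064862334879911 1627
[[-0.02129877 -0.12169061]
 [ 0.00647519 -0.01470771]
 [ 0.01983206  0.12347913]]
0.105 419 [-0.017781    0.08626053] [0.01983206 0.12347913] 0.08913460600698941 [0.65949238 0.044488  ]
0.035 359 [-0.01943204  0.01375768] [0.01844023 0.05450218] 0.09445901918180344 [ 0.64724524 -0.02509026]
-0.035 419 [-0.02062817 -0.05043266] [ 0.01871309 -0.01253545] 0.11064798298956491 [ 0.63554729 -0.08984685]
-0.105 432 [-0.02129877 -0.12169061] [ 0.01771365 -0.08397849] 0.10353461498178174 [ 0.6231562 -0.1618858]
```

```bash
cat >> h.py <<'E'
from scipy.spatial.transform import Rotation as Ro
def ori(th):
    """tool x down, jaw (tool y) along world direction angle th"""
    y=np.array([np.cos(th),np.sin(th),0]); x=np.array([0,0,-1.]); z=np.cross(x,y)
    return Ro.from_matrix(np.c_[x,y,z]).as_euler('xyz')
def meas(name,im,d,c,roi):
    hsv=cv2.cvtColor(im,cv2.COLOR_RGB2HSV).astype(int); H,S,V=[hsv[...,i] for i in range(3)]
    red=roi&((H<5)|(H>174))&(S>180)&(V>90)
    n,lab,st,_=cv2.connectedComponentsWithStats(red.astype(np.uint8)); k=1+np.argmax(st[1:,4])
    P,_=cloud(d,c,lab==k); tz=np.percentile(P[:,2],[5,50,95]); top=P[P[:,2]>.010]
    ys,xs=np.nonzero(lab==k); hull=cv2.convexHull(np.c_[xs,ys].astype(np.int32))[:,0]
    print(name,"tray cloud",rect(top),tz,"hull13",rect(plane(hull,c,.013)))
E
python3 - <<'E'
from h import *
im,d=get_image("scene"); c=get_calibration("scene")
roi=np.zeros((480,640),bool); roi[160:245,265:400]=1
meas("scene",im,d,c,roi)
s=observe(); R=Ro.from_euler('xyz',s['tcp_rot']).as_matrix(); print(R.round(2))
y=R[:,1]; print("jaw dir",np.degrees(np.arctan2(y[1],y[0])))
for a in (1,-1):
    o=ori(a*np.pi/2-.16); print(a,inverse_kinematics([.52,-.07,.30],o))
for a in (0,np.pi):
  for p in ([.66,.045,.1],[.62,-.16,.1],[.53,-.2,.1],[.53,.1,.1]): print(a,inverse_kinematics(p,ori(a-.16)))
E
```

```text
scene tray cloud (array([ 0.46229651, -0.0567401 ]), np.float32(-0.18378983), [np.float32(0.074995495), np.float32(0.28422993)]) [0.00275487 0.00656229 0.0148016 ] hull13 (array([ 0.46461325, -0.05699951]), np.float32(-0.18189105), [np.float32(0.07948517), np.float32(0.28404558)])
[[-0.    0.23 -0.97]
 [ 0.   -0.97 -0.23]
 [-1.   -0.   -0.  ]]
jaw dir -76.83436786014968
1 [-0.28417963 -0.05915791  1.69535046  0.          1.5054001  -1.69497595]
-1 [-0.28417963 -0.05915791  1.69535046  0.          1.5054001   1.4466167 ]
0 [-5.10199430e-02  4.20960834e-01  1.53198472e+00 -4.44089210e-16
  1.18864710e+00  1.08980057e-01]
0 [-3.75617239e-01  3.74838309e-01  1.59321923e+00 -4.44089210e-16
  1.17353511e+00 -2.15617239e-01]
0 [-5.00037392e-01  2.13154050e-01  1.79508483e+00 -4.44089210e-16
  1.13335377e+00 -3.40037392e-01]
0 [ 4.02355083e-02  1.52148319e-01  1.86574027e+00 -4.44089210e-16
  1.12370407e+00  2.00235508e-01]
3.141592653589793 None
3.141592653589793 None
3.141592653589793 None
3.141592653589793 None<sys>:0: UserWarning: Gimbal lock detected. Setting third angle to zero since it is not possible to uniquely determine all angles.
```

```bash
python3 -W ignore - <<'E'
from h import *
movep([.50,-.06,.30],ori(-np.pi/2-.17)); hold(.3)
c=get_calibration("wrist"); im,d=get_image("wrist")
cv2.imwrite("pics/w1.png",im[:,:,::-1]); np.savez("w1.npz",im=im,d=d,**{k:np.array(v) for k,v in c.items()})
s=observe(); print(s['time_s'],s['eef_pos'])
roi=np.ones((480,640),bool)
meas("wrist",im,d,c,roi)
E
```

```text
2.9417 [ 0.49997853 -0.06027612  0.29993549]
wrist tray cloud (array([ 0.46170404, -0.05940472]), np.float32(-0.18085706), [np.float32(0.07553838), np.float32(0.28584084)]) [0.00230824 0.00395106 0.01222771] hull13 (array([ 0.46317761, -0.05954288]), np.float32(-0.18023156), [np.float32(0.07694207), np.float32(0.28429732)])
```

View pics/w1.png

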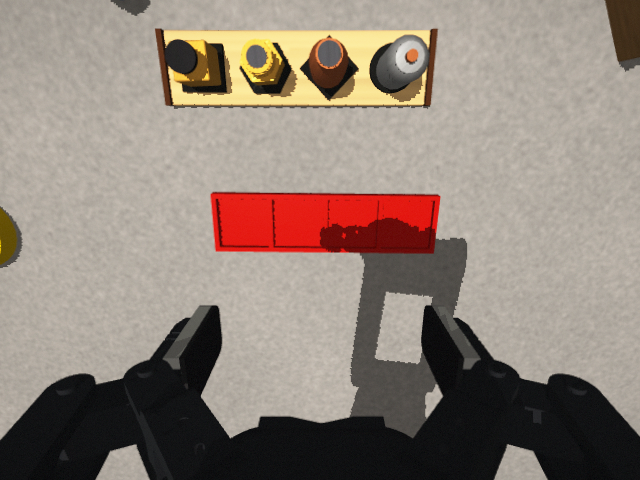

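The wrist picture shows the tray at (325,222). The tops on the stand are the valve cap (181,57), nipple bore (257,55), reducer bore (330,54) and canister stub (412,56).

```bash
cat > fit.py <<'E'
from h import *
z=np.load("w1.npz"); im,d=z["im"],z["d"]; c={k:z[k] for k in("intrinsics","dist_coeffs","world_from_camera")}
hsv=cv2.cvtColor(im,cv2.COLOR_RGB2HSV).astype(int); H,S,V=[hsv[...,i] for i in range(3)]
roi=np.zeros((480,640),bool); roi[20:115,150:445]=1
A,px=cloud(d,c,roi)
ply=roi&(H>15)&(H<32)&(S>40)&(V>180); P,_=cloud(d,c,ply); P=P[abs(P[:,2]-.012)<.004]
k=rect(P); print("ply",k,np.median(P[:,2]))
B=A[(A[:,2]>.008)&(A[:,2]<.022)]; k2=rect(B); print("stand",k2)
names=["valve","nipple","reducer","canister"]; tops=[.084,.090,.106,.102]
for n,y,t in zip(names,(.105,.035,-.035,-.105),tops):
    L=loc(A[:,:2],k2[0],k2[1]); m=(abs(L[:,1]-y)<.035)&(A[:,2]>.03); Q=A[m]; p=px[m]
    zt=Q[:,2].max(); tm=abs(Q[:,2]-t)<.004; q=Q[tm]; 
    (u,v),r=cv2.minEnclosingCircle(p[tm].astype(np.float32)); w=plane([[u,v]],c,t)[0]
    print(n,"zmax",zt.round(4),"top px",(round(u),round(v)),round(r,1),"ray",w[:2].round(4),"cloud mean",q[:,:2].mean(0).round(4),"local",loc(w[:2],k2[0],k2[1]).round(4), "all-extent",L[m].min(0).round(4),L[m].max(0).round(4))
    if n=="valve":
        b=Q[abs(Q[:,2]-.062)<.003]; print("  body top rect",cv2.minAreaRect((b[:,:2]*1000).astype(np.float32)))
    if n=="nipple":
        b=Q[(Q[:,2]>.062)&(Q[:,2]<.072)]; print("  hex slab",len(b),cv2.minAreaRect((b[:,:2]*1000).astype(np.float32)))
crop=cv2.resize(im[20:115,150:445],None,fx=2.7,fy=2.7,interpolation=cv2.INTER_CUBIC); cv2.imwrite("pics/crop1.png",crop[:,:,::-1])
E
python3 fit.py
```

```text
ply (array([ 0.64439648, -0.05880411]), np.float32(-0.16943568), [np.float32(0.07501823), np.float32(0.2895828)]) 0.010300185197200273
stand (array([ 0.64368359, -0.05873332]), np.float32(-0.17029086), [np.float32(0.07646586), np.float32(0.3032747)])
valve zmax 0.0847 top px (180, 57) 18.2 ray [0.6601 0.0427] cloud mean [0.6609 0.0425] local [-0.001   0.1028] all-extent [-0.0193  0.0842] [0.0181 0.1203]
  body top rect ((660.3811645507812, 42.002532958984375), (35.58735656738281, 35.91654586791992), 82.60323333740234)
nipple zmax 0.091 top px (256, 56) 18.0 ray [ 0.6477 -0.027 ] cloud mean [ 0.6482 -0.0269] local [-0.0014  0.0319] all-extent [-0.0195  0.0111] [0.0176 0.0527]
  hex slab 449 ((647.7608642578125, -27.089174270629883), (36.68992614746094, 41.032569885253906), 53.60032272338867)
reducer zmax 0.1069 top px (329, 53) 15.7 ray [ 0.6368 -0.0919] cloud mean [ 0.6368 -0.0917] local [-0.0011 -0.0338] all-extent [-0.0199 -0.0523] [ 0.0176 -0.0152]
canister zmax 0.1024 top px (411, 55) 7.0 ray [ 0.6238 -0.1617] cloud mean [ 0.6239 -0.1626] local [-0.0021 -0.1049] all-extent [-0.0216 -0.1259] [ 0.0181 -0.0863]
```

```bash
sleep 1
```

```text
(no output)
```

View pics/crop1.png

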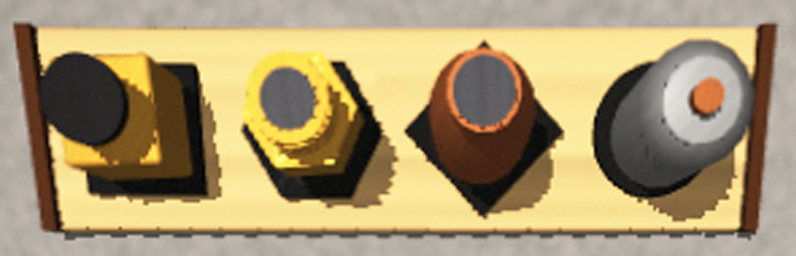

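Heights and sizes match the given ones: tops at 85, 91, 107 and 102 mm, valve body 36 mm and hexagon 36.7 x 41 mm. Valve first.

```bash
cat >> h.py <<'E'
TC=np.array([.4628,-.0590]); TY=-.181
ITEMS={"valve":([.6603,.0423],-.129,.034,-.105,.036),"nipple":([.6478,-.0270],-.112,.036,-.035,.036),
"reducer":([.6368,-.0918],-.170,.042,.035,.038),"canister":([.6239,-.1620],-.170,.042,.105,.040)}
def pick(n):
    p,a,h,y,w=ITEMS[n]; zt=.018+h-.023
    movep([*p,.20],ori(a)); 
    if observe()['opening']<.08: gripper_to(.085)
    move_l([*p,zt+.03],feed=.15)
    hit=move_l([*p,zt],feed=.05,max_force=12)
    s=observe(); print(n,"down",hit,s['eef_pos'].round(4),s['ft_force'].round(1))
    gripper_to(w+.008,f_grip=30); gripper_to(w-.012,f_grip=40); s=observe(); print("grip",s['opening'].round(4))
    move_l([*p,zt+.06],feed=.12); hold(.2); s2=observe(); print("lift",s2['opening'].round(4),(s2['ft_force']-s['ft_force']).round(2),s2['time_s'])
def carry(n):
    p,a,h,y,w=ITEMS[n]; zt=.018+h-.023; t=glob([0,y],TC,TY)
    move_l([*p,zt+.13],feed=.2)
    move_l([*t,zt+.13],feed=.2,rotation=ori(TY))
    print("over",n,t.round(4),observe()['opening'].round(4))
def place(n):
    p,a,h,y,w=ITEMS[n]; zt=.018+h-.023; t=glob([0,y],TC,TY)
    move_l([*t,zt+.01],feed=.15); hold(.2)
    hit=move_l([*t,zt-.016],feed=.02,max_force=4)
    s=observe(); print("floor",hit,s['eef_pos'].round(4),"expected z",round(zt-.013,4),s['ft_force'].round(1))
    gripper_to(w+.012); gripper_to(.065)
    move_l([*t,zt+.12],feed=.15); print("t",observe()['time_s'])
E
python3 -W ignore - <<'E'
from h import *
pick("valve"); carry("valve")
c=get_calibration("side"); im,d=get_image("side"); cv2.imwrite("pics/s1.png",im[:,:,::-1])
E
```

```text
valve down False [0.6604 0.0423 0.029 ] [ 0.5 -0.6  0. ]Traceback (most recent call last):
  File "<stdin>", line 2, in <module>
  File "h.py", line 43, in pick
    gripper_to(w+.008,f_grip=30); gripper_to(w-.012,f_grip=40); s=observe(); print("grip",s['opening'].round(4))
                                                                                          ^^^^^^^^^^^^^^^^^^
AttributeError: 'float' object has no attribute 'round'
```

```bash
sed -i "s/s\['opening'\].round(4)/round(s['opening'],4)/; s/s2\['opening'\].round(4)/round(s2['opening'],4)/; s/observe()\['opening'\].round(4)/round(observe()['opening'],4)/" h.py
python3 -W ignore - <<'E'
from h import *
s=observe(); print(s['opening'],s['eef_pos'])
p,a,h,y,w=ITEMS["valve"]; zt=.018+h-.023
move_l([*p,zt+.06],feed=.12); hold(.2); s2=observe(); print(s2['opening'],(s2['ft_force']-s['ft_force']).round(2),s2['time_s'])
carry("valve")
im,d=get_image("side"); cv2.imwrite("pics/s1.png",im[:,:,::-1])
E
```

```text
0.03546629464728465 [0.66049237 0.04226901 0.02920591]
0.03505108969322074 [-0.7   0.32 -3.43] 7.6
over valve [ 0.4439 -0.1623] 0.0357
```

View pics/s1.png

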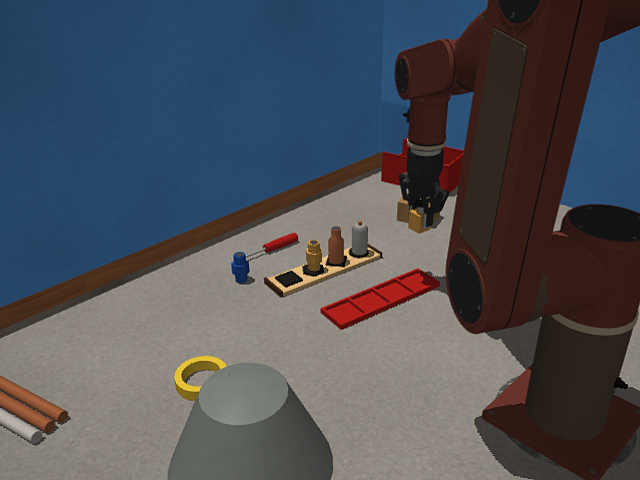

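The side picture shows the valve held upright at (418,215). The gripper closed to 35.5 mm and the force changed by 3.4 N, which fits 0.28 kg. The other three are undisturbed. Placing it now.

```bash
python3 -W ignore - <<'E'
from h import *
place("valve")
im,d=get_image("scene"); cv2.imwrite("pics/sc2.png",im[:,:,::-1][130:330,200:420].repeat(3,0).repeat(3,1))
E
```

```text
floor True [ 0.4438 -0.1622  0.0162] expected z 0.016 [-1.2  0.5  4.2]
t 13.6167
```

View pics/sc2.png

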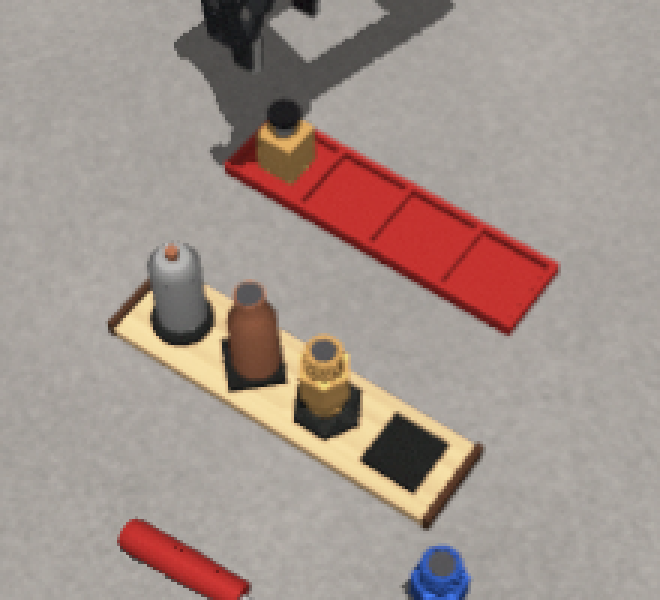

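The scene crop shows the valve upright in the tray's right-end compartment, at (285,150) in the crop, and contact came at the expected height. On to the nipple.

```bash
python3 -W ignore - <<'E'
from h import *
pick("nipple"); carry("nipple"); place("nipple")
im,d=get_image("scene"); cv2.imwrite("pics/sc3.png",im[:,:,::-1][130:330,200:420].repeat(3,0).repeat(3,1))
E
```

```text
nipple down False [ 0.6479 -0.027   0.0309] [ 0.5 -0.1 -0.1]
grip 0.0357
lift 0.0353 [ 2.11  0.9  -4.34] 18.375
over nipple [ 0.4565 -0.0934] 0.0356
floor True [ 0.4564 -0.0934  0.0182] expected z 0.018 [0.3 0.4 4.7]
t 23.8583
```

View pics/sc3.png

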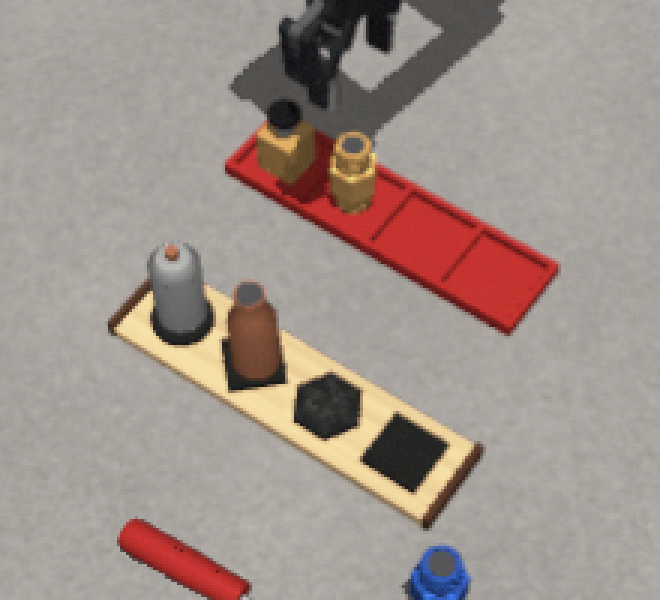

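The nipple stands upright in the second compartment from the right, at crop (352,175), and the grip read the expected 35.7 mm. The reducer is next.

```bash
python3 -W ignore - <<'E'
from h import *
pick("reducer"); carry("reducer"); place("reducer")
im,d=get_image("scene"); cv2.imwrite("pics/sc4.png",im[:,:,::-1][130:330,200:420].repeat(3,0).repeat(3,1))
E
```

```text
reducer down False [ 0.6369 -0.0918  0.037 ] [ 0.5 -0.1  0.7]
grip 0.0373
lift 0.0369 [ 1.03 -0.03 -4.79] 28.3583
over reducer [ 0.4691 -0.0246] 0.0372
floor True [ 0.469  -0.0246  0.0243] expected z 0.024 [-0.6  0.3  4.5]
t 33.7167
```

View pics/sc4.png

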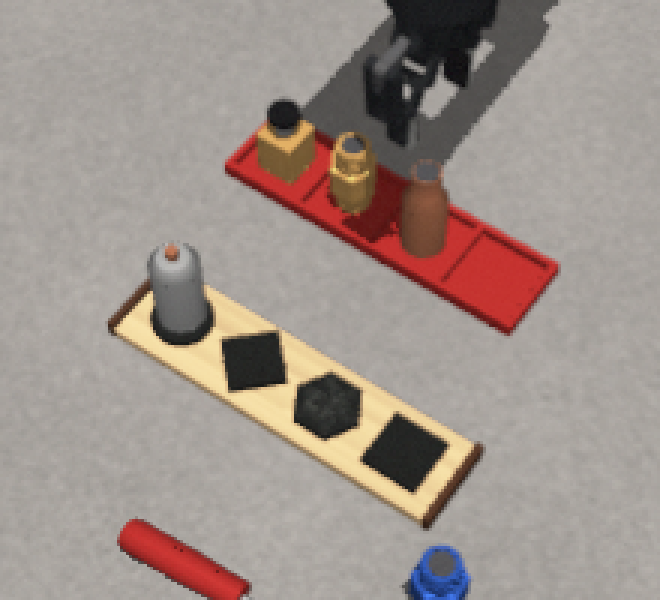

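The reducer stands upright in the third compartment, at crop (425,210). The canister is last.

```bash
python3 -W ignore - <<'E'
from h import *
pick("canister"); carry("canister"); place("canister")
movep([.50,-.06,.30],ori(-np.pi/2-.17)); hold(.3)
c=get_calibration("wrist"); im,d=get_image("wrist"); cv2.imwrite("pics/w9.png",im[:,:,::-1])
hsv=cv2.cvtColor(im,cv2.COLOR_RGB2HSV).astype(int)
roi=np.zeros((480,640),bool); roi[120:290,190:460]=1
A,px=cloud(d,c,roi); L=loc(A[:,:2],TC,TY)
for n,y,t in (("valve",-.105,.071),("nipple",-.035,.077),("reducer",.035,.093),("canister",.105,.089)):
    m=(abs(L[:,1]-y)<.034)&(abs(L[:,0])<.036)&(A[:,2]>.025); Q=A[m]; tm=abs(Q[:,2]-t)<.004
    (u,v),r=cv2.minEnclosingCircle(px[m][tm].astype(np.float32)); w=plane([[u,v]],c,t)[0]
    print(n,"zmax",Q[:,2].max().round(4),t,"top local",loc(w[:2],TC,TY).round(4)-[0,y],"extent mid",((L[m].min(0)+L[m].max(0))/2-[0,y]).round(4))
print(observe()['time_s'])
E
```

```text
canister down False [ 0.624  -0.162   0.0369] [-1.7  0.   0.4]
grip 0.0389
lift 0.0391 [ 2.16 -0.51 -6.82] 38.2917
over canister [0.4817 0.0443] 0.0389
floor True [0.4815 0.0443 0.0242] expected z 0.024 [-1.3  0.4  4.9]
t 43.9833
valve zmax 0.0721 0.071 top local [0.0016 0.0014] extent mid [0.001  0.0006]
nipple zmax 0.0781 0.077 top local [0.0015 0.0001] extent mid [ 0.0005 -0.    ]
reducer zmax 0.0941 0.093 top local [ 0.0013 -0.0003] extent mid [ 0.0016 -0.0004]
canister zmax 0.0894 0.089 top local [ 0.0012 -0.0024] extent mid [ 0.0002 -0.0017]
45.5583
```

View pics/w9.png

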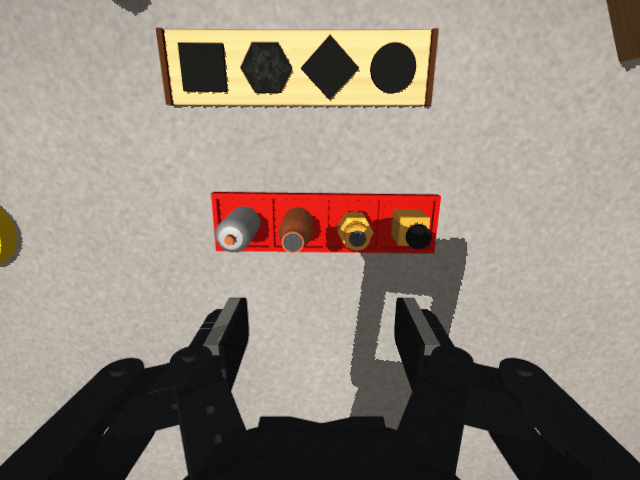

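The wrist picture shows all four upright in the tray: canister (232,235), reducer (295,235), nipple (357,235) and valve (415,232). That mirrors the bare pads (square, hexagon, diamond, round) above. All are within 3 mm of centre at the right heights.

```bash
python3 -c "
from plant import *
job_done()"
```

```text
the job is handed in; nothing more can be done
```

All four fittings now stand upright in the tray in mirrored order, and I handed the job in after about 46 s. Seen from the robot, the tray reads canister, reducer, nipple, valve from left to right. The stand had read valve, nipple, reducer, canister.

- **Placement:** the final wrist view put every fitting within about 3 mm of its compartment centre. The top heights were within about 1 mm of what they should be, and each fitting met the tray floor at the expected height.
- **Bystanders:** the arm never worked near the carton, tape or screwdriver. I did not measure their positions again at the end.
- **Problems:** none of the checks disagreed. One script stopped on a print error with the valve gripped but not yet lifted; I resumed from there and it had no effect on the result.

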